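# Lay out the reference pieces for a measuring-machine check

### The arm

A 6-joint arm with a two-finger parallel gripper is mounted at the origin on the work surface. World frame = base frame: x ahead of the robot, y to its left, z up, the work surface at z = 0. Lengths are in mm, angles in rad, forces in N, time in s.
With the tool pointing down it reaches from about 275 to 725 mm from the base axis. Payload 5.6 kg.
Tool frame: the origin (TCP) lies midway between the tips of the shut fingers; the grasp point (between the pads) lies 19 mm behind it; z points along the fingers, y is the direction in which the jaws open and shut (so a half turn about z gives the same grasp; the last joint's range is limited). The gripper opens to 85 mm and grips with 20 to 120 N. Pads are 22 mm wide; open, the fingers measure 114 mm over their backs; the gripper's body (76 mm by 85 mm) begins 54 mm behind the grasp point. The pads swing forward as they close: fully open they stand 13 mm farther back than shut.
Start: joints at [1.536, 0.255, 0.108, 0, -1.424, -0.285], TCP at [172.88, 522.116, 231.283] pointing down, gripper open.
Joint ranges: [-2.95, 2.95], [-1.21, 1.97], [-1.09, 1.5], [-2.87, 1.71], [-2.94, -0.07], [-3.05, 3.05]. Speed limits (rad/s): [2.57, 2.57, 3.14, 3.14, 3.14, 3.14].

### API

Orientations are given as a rotation vector (axis times angle).
In Python, from cell import * gives the robot as it stands.
- The arm moves only by the tool jog_arm, never from a script. Its argument "series" is a list of rows, each a list of 3 entries, a list of its own where there are three numbers: the finger opening in cm, from 0 to 8.54, then the shift along the tool's x, y, z in cm, then the turn about the tool's z in degrees. In form: [[grip, [x, y, z], spin], ...]. A call has 1 to 8 rows; each row shifts and turns the commanded pose from where the row before left it, along the tool's axes as they then stand; what a row does not reach is not made up. A row lasts 1/10 s, in which the tool goes at most 50 mm and 8.59 degrees, less where a joint would pass 70% of its speed; a pose out of reach is approached as far as the arm can. A call is refused whole if a number of a shift passes 5 or a number of a turn 8.59, either way. A call with a gripper value outside its range is refused whole. The fingers move at their own pace and stop on an object; the grip force is fixed at half the most. Time passes only in rows, so rows that do not move let the fingers close. It gives the time, the measured TCP pose, the force and the opening at its end, in the units of the state.
- read_state(): the state, without advancing time (a new reading comes with each control period).
- snapshot(name): name is "scene" or "top" or "wrist"; returns a dict with "color" (384x512x3 uint8, red, green, blue), "z_map" (384x512 float32, mm along the optical axis (not along the pixel's ray), 0 where there is no reading), "K" (3x3 intrinsics, pixels), "R" (3x3) and "t" (3): a world point X has camera coordinates R X + t. Camera axes: x right, y down, z forward; pixel columns grow to the right and rows downward; lengths in mm; the calibration is good to about 2 mm. A picture is of the moment at which its call begins.
- close_job(): hands the job in, once; it reports no verdict.
The state is a dict: "clock": time; "qpos": joint angles; "joint_velocities": joint speeds; "effort": joint torques, N m; "ee_pos": TCP position; "orientation": TCP orientation; "ft_force": force on the tool from outside, world axes, zero at the start; "wrist_torque": the same for the moment, N m; "gripper_width": opening from 0.0 (shut) to 1.0 (fully open).
Only numpy, scipy, OpenCV 4.12 (cv2) and the standard library are available. Lean on these libraries where they do the work, as an engineer would, in place of code of your own. Each camera call takes 0.05 s, during which the arm holds its last target.

### The job

Lay out the reference pieces for the measuring-machine check: the green riser centred on the black granite block with the blue ring gauge centred on top of the riser, the ball stand midway between the two yellow stops on their strip, and on the long grey plate the brass cylinder to the left of the red datum cube and the steel gauge block to its right (left and right as seen from the robot's base looking out), each centred on its white mark and the gauge block lined up lengthwise with its mark. Leave everything upright, let go and at rest, do not knock the ball stand over, and leave the stop pendant and the stylus case where they are.

Things in the scene. Friction and masses are not known exactly. Their poses are not given: they have to be found in the camera images.
- granite_block: Target. Fixed black granite block, 90 x 90 mm, 40 mm high. Origin at the centre of its underside on the table; z up, x and y along its sides.
- stop_pair: Target. Fixed aluminium strip, 170 (its y) x 60 (its x) x 8 mm thick, a yellow stop at each end, centred at y = +-72.5 mm (each 25 along y, 50 along x, top 43 mm above the table); 120 mm clear between them. Origin: middle of its underside; the ball stand's place is straight above it, on the strip's top at 8 mm.
- datum_plate: Target. Fixed dark grey plate, 190 (its y) x 70 (its x) x 10 mm thick, with a fixed red 30 mm cube in the middle (top 40 mm above the table). Origin: middle of its underside; +y to the robot's left, +x away from it (turned at most 0.35 rad). Flat white marks on its top, at x = 0: disc of 50 mm at y = +60 mm (left); rectangle, 62 mm along x, 32 along y, at y = -60 mm (right).
- riser: Loose green square steel riser, 50 x 50 mm, 24 mm high, about 0.22 kg. Origin at the centre of its underside; x and y along its sides, z up. Stands on the table at the start.
- ring_gauge: Loose blue-finished ring lying flat, outer diameter 44 mm, bore 22 mm, 20 mm high, about 0.16 kg. Origin at the centre of its underside, z up along its axis.
- ball_stand: Loose ball stand, about 0.3 kg: dark round foot, 56 mm diameter, 14 mm high; above it an upright black round column, 24 mm diameter, from 14 to 50 mm height (grip here); a white ball of 22 mm diameter on top, its top 71 mm above the underside. Origin: centre of the underside, z up along its axis.
- brass_cylinder: Loose solid brass cylinder standing upright, 36 mm diameter, 40 mm high, about 0.3 kg. Origin at the centre of its underside, z up along its axis.
- gauge_block: Loose plain steel block, 50 mm along its x, 20 mm along its y, 30 mm high, about 0.22 kg. Origin at the centre of its underside, z up.
- stop_pendant: Bystander, not to be moved. Loose dark box 70 x 100 mm and 45 mm high with a red mushroom button on top (to 69 mm height). Origin at the centre of its underside.
- stylus_case: Bystander, not to be moved. Loose flat blue case with a grey lid, 61 x 91 mm, 24 mm high. Origin at the centre of its underside.

How it is judged:
By the outcome, as a careful person would: the job done as asked, in the order asked, and still so for the second after the job is handed in, with the robot touching nothing.
It also fails if it takes over 131 s, if anything falls off the work surface, if the arm or the gripper's body presses on something with over 40 N, if the wrist force passes 120 N, or if a joint passes its speed limit or range.

## Working session

There is one attempt and no reset: what is moved stays moved. The work goes in short steps, Python scripts to look and compute and a tool call to move; the robot and the scene stay as the last step left them, time stands still between calls to the robot, and variables do not carry over. Pictures are saved under pics/ and viewed, and the job is handed in when it is done.

Besides the shell and the picture viewer there is one more tool, called after ">>>" as name(argument=value, ...) on one line, values as JSON. jog_arm: Moves the arm, as the interface text tells. Its arguments: {"type":"object","properties":{"series":{"type":"array","items":{"type":"array"}}},"required":["series"]}

```bash
ls; mkdir -p pics
python3 - <<'E'
from cell import *
import cv2,pickle
s=read_state();print(s)
for n in("scene","top","wrist"):
    d=snapshot(n);pickle.dump(d,open(f"{n}0.pkl","wb"));cv2.imwrite(f"pics/{n}0.png",cv2.cvtColor(d["color"],cv2.COLOR_RGB2BGR));print(n,d["K"],d["R"],d["t"])
E
```

```text
pics
{'clock': 0.0, 'qpos': array([ 1.53557292e+00,  2.55725834e-01,  1.07028382e-01, -4.95614585e-04,
       -1.42391175e+00, -2.84603251e-01]), 'joint_velocities': array([ 0.00135151,  0.0004195 , -0.00047419,  0.00030973,  0.00151393,
       -0.00018799]), 'effort': array([ 1.00442307e-04, -3.86629415e+01,  2.37944949e+01,  5.36486819e+00,
       -5.97904116e-03,  5.44262406e-06]), 'ee_pos': array([172.70044868, 521.66096002, 230.4132177 ]), 'orientation': array([ 3.09965504e+00, -5.00061059e-01, -4.09646485e-04]), 'ft_force': array([-0.32945178, -0.41108326,  0.03024055]), 'wrist_torque': array([ 0.01128126,  0.04336468, -0.0635526 ]), 'gripper_width': 0.9995893620030336}
scene [[482.17365514   0.         264.00661242]
 [  0.         482.17365514 192.02687714]
 [  0.           0.           1.        ]] [[ 0.2496055   0.96812293 -0.02085875]
 [ 0.59865264 -0.17120648 -0.78249816]
 [-0.76112556  0.1828287  -0.62230342]] [-119.24484942 -265.73057509 1741.06348102]
top [[464.10912117   0.         263.9177126 ]
 [  0.         464.10912117 194.30641032]
 [  0.           0.           1.        ]] [[-0.01145522 -0.99993355 -0.0012904 ]
 [-0.97764078  0.0114708  -0.20996887]
 [ 0.20996972 -0.00114369 -0.97770722]] [  -7.79022328  537.40333917 1201.38972593]
wrist [[277.10065157   0.         259.18143685]
 [  0.         277.10065157 195.27173163]
 [  0.           0.           1.        ]] [[-0.31328394 -0.94965615  0.00252145]
 [-0.8980066   0.2971068   0.32451762]
 [-0.3089293   0.09940188 -0.94587629]] [548.92399366 -42.14502606 381.41656797]
```

View pics/top0.png

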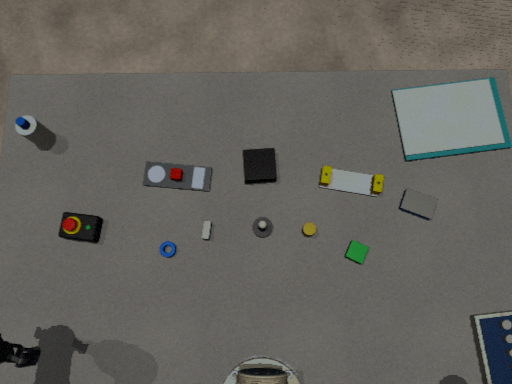

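View pics/scene0.png

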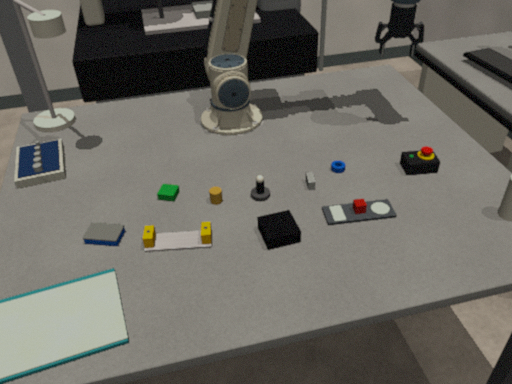

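View pics/wrist0.png

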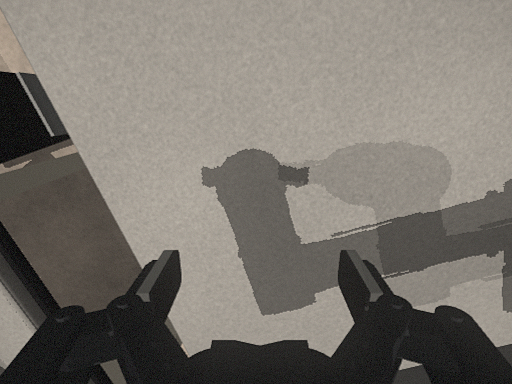

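The top view (column, row) shows:
- **Targets:** plate (178,176), granite (260,166), stops (352,181).
- **Loose pieces:** ring (168,249), gauge block (207,230), ball stand (262,227), brass (309,229), riser (357,252).
- **Bystanders:** pendant (80,227), case (418,204).

Next I'll measure them coarsely from this view.

```bash
cat > h.py <<'E'
import numpy as np,cv2,pickle
def ray(d,uv,z):
    uv=np.atleast_2d(np.asarray(uv,float)); K,R,t=d["K"],d["R"],d["t"]
    r=np.c_[(uv[:,0]-K[0,2])/K[0,0],(uv[:,1]-K[1,2])/K[1,1],np.ones(len(uv))]@R
    c=-R.T@t
    return (c+r*((z-c[2])/r[:,2])[:,None])
def world(d):
    K,R,t=d["K"],d["R"],d["t"];Z=d["z_map"].astype(float)
    v,u=np.indices(Z.shape)
    P=np.stack([(u-K[0,2])/K[0,0]*Z,(v-K[1,2])/K[1,1]*Z,Z],-1)
    W=(P-t)@R; W[Z==0]=np.nan
    return W
def proj(d,X):
    p=np.atleast_2d(X)@d["R"].T+d["t"];q=p@d["K"].T
    return q[:,:2]/q[:,2:]
E
python3 - <<'E'
from h import *
d=pickle.load(open("top0.pkl","rb"));W=world(d)
hsv=cv2.cvtColor(d["color"],cv2.COLOR_RGB2HSV)
c=d["color"]
print("table z", [np.round(W[r,q],1) for r,q in((300,200),(120,300),(260,300))])
m=((W[...,2]>6)&(W[...,0]>200)&(W[...,0]<800)).astype(np.uint8)
n,l,st,ce=cv2.connectedComponentsWithStats(m)
for i in range(1,n):
    if st[i,4]<30: continue
    w=W[l==i]; top=np.nanpercentile(w[:,2],95)
    sel=(l==i)&(W[...,2]>top-4); 
    vs,us=np.nonzero(sel); p=ray(d,np.c_[us,vs],top)[:,:2]
    r=cv2.minAreaRect(p.astype(np.float32))
    print(st[i],"top%.1f"%top,np.round(p.mean(0),1),"rect",np.round(r[0],1),np.round(r[1],1),round(r[2],1),c[sel].mean(0).round())
im=cv2.cvtColor(d["color"],cv2.COLOR_RGB2BGR)[130:280,50:450]
cv2.imwrite("pics/zoom0.png",cv2.resize(im,None,fx=2,fy=2,interpolation=cv2.INTER_CUBIC))
E
```

```text
table z [array([259.2, 161.6,   4.5]), array([ 772.7, -122.9,   -2.9]), array([ 363.4, -111.4,   -0.9])]
[ 395  107  117   54 4994] top17.7 [ 731.4 -549.2] rect [ 736.8 -560.9] [160.1 307.4] 6.7 [130. 144. 141.]
[ 15 115  41  34 800] top148.5 [719.3 618.8] rect [719.2 618.7] [24.  23.2] 49.6 [ 22.  63. 121.]
[ 242  148   34   36 1075] top43.3 [6.27e+02 6.00e-01] rect [626.7  -0.9] [89.6 89.2] 3.1 [27. 27. 27.]
[ 142  162   70   30 1487] top38.2 [603.9 233.1] rect [603.9 232.9] [30.4 30.5] 83.9 [125.  14.   7.]
[ 319  165   64   32 1055] top45.0 [ 582.4 -253.1] rect [ 582.2 -255.7] [169.   49.7] 79.4 [131. 127.   3.]
[399 188  38  32 764] top28.0 [ 513.  -439.6] rect [ 513.5 -439.7] [90.1 60.1] 67.8 [95. 95. 90.]
[  58  212   45   31 1065] top68.4 [460.  505.3] rect [460.4 505.4] [34.3 32.1] 89.3 [134.  24.  12.]
[252 217  20  20 316] top68.3 [454.4  -6.9] rect [454.5  -6.7] [18.5 16. ] 89.3 [130. 131. 120.]
[200 221  12  19 157] top32.9 [445.4 146.2] rect [446.6 145.7] [20.3 48.7] 82.2 [133. 135. 129.]
[302 223  14  14 155] top43.0 [ 443.9 -134.5] rect [ 443.1 -134.7] [32.5 32.6] 89.3 [136. 122.  38.]
[159 241  17  17 174] top23.0 [396.1 253.6] rect [395.7 252.5] [41.2 39.5] 45.7 [ 31.  77. 145.]
[344 240  24  24 365] top27.8 [ 382.7 -262.5] rect [ 382.3 -261.9] [48.7 49.3] 63.1 [ 33. 125.  51.]
[470 311  42  10 302] top35.6 [ 206.8 -614.1] rect [ 210.  -609.6] [91.6 20.2] 89.3 [67. 78. 87.]
```

```bash
python3 -c "
from cell import *;s=read_state();
from scipy.spatial.transform import Rotation as R
import numpy as np;r=R.from_rotvec(s['orientation']).as_matrix();print(r)
import pickle;d=pickle.load(open('wrist0.pkl','rb'));c=-d['R'].T@d['t'];print('cam in tool',r.T@(c-s['ee_pos']),r.T@d['R'].T)"
```

```text
[[ 9.49284000e-01 -3.14419684e-01 -3.86294710e-04]
 [-3.14419914e-01 -9.49282998e-01 -1.38123167e-03]
 [ 6.75834260e-05  1.43263988e-03 -9.99998971e-01]]
cam in tool [ 8.33457565e+01 -1.41712648e-01 -1.42436673e+02] [[ 1.19554088e-03 -9.45857664e-01 -3.24579496e-01]
 [ 9.99998693e-01  7.77430636e-04  1.41783631e-03]
 [-1.08873330e-03 -3.24580767e-01  9.45857357e-01]]
```

Positions are good to about 2 mm. I'll fly over to the riser and refine with the wrist camera.

>>> jog_arm(series=[[8.5, [1.2, 1.8, 0.2], 0], [8.5, [2.2, 3.4, 0.4], 0], [8.5, [2.2, 3.4, 0.4], 0], [8.5, [2.2, 3.4, 0.4], 0], [8.5, [2.2, 3.4, 0.4], 0], [8.5, [2.2, 3.4, 0.4], 0], [8.5, [2.2, 3.4, 0.4], 0], [8.5, [2.2, 3.4, 0.4], 0]])

```text
clock: 0.95
ee_pos: [249.9, 225.1, 201.0]
orientation: [-3.102, 0.499, 0.0]
ft_force: [0.6, 0.1, 0.5]
gripper_width: 0.996
```

>>> jog_arm(series=[[8.5, [2.2, 3.4, 0.4], 0], [8.5, [2.2, 3.4, 0.4], 0], [8.5, [2.2, 3.4, 0.4], 0], [8.5, [2.2, 3.4, 0.4], 0], [8.5, [2.2, 3.4, 0.4], 0], [8.5, [2.2, 3.4, 0.4], 0], [8.5, [2.2, 3.4, 0.4], 0], [8.5, [2.2, 3.4, 0.4], 0]])

```text
clock: 1.75
ee_pos: [331.5, -88.4, 169.3]
orientation: [-3.101, 0.5, -0.001]
ft_force: [2.0, 0.8, -0.0]
gripper_width: 0.999
```

```bash
cat > g.py <<'E'
from h import *
from cell import *
from scipy.spatial.transform import Rotation as Ro
def pose():
    s=read_state();R=Ro.from_rotvec(s["orientation"]).as_matrix()
    return s["ee_pos"],R,np.degrees(np.arctan2(R[1,0],R[0,0])),s
def to(X,a=None):
    """tool-frame shift in cm to reach X (current axes), spin deg to reach yaw a (mod 180)"""
    p,R,a0,s=pose(); sh=R.T@(np.array(X)-p)/10
    out="t=%.2f pos %s yaw %.2f shift cm %s"%(s["clock"],np.round(p,1),a0,np.round(sh,2))
    if a is not None: out+=" spin %.2f"%(-((a-a0+90)%180-90))
    print(out)
E
python3 -c "
from g import *;to([382,-262,150],-26.9);print(pose()[1].round(3))"
```

```text
t=1.75 pos [331.5 -88.4 169.3] yaw -18.33 shift cm [10.25 14.89  1.92] spin 8.57
[[ 0.949 -0.314  0.001]
 [-0.314 -0.949  0.   ]
 [ 0.001 -0.001 -1.   ]]
```

>>> jog_arm(series=[[8.5, [2.2, 3.2, 0.4], 0], [8.5, [2.2, 3.2, 0.4], 0], [8.5, [2.2, 3.2, 0.4], 0], [8.5, [1.5, 2.1, 0.4], 4.3], [8.5, [0, 0, 0], 4.3], [8.5, [0, 0, 0], 0], [8.5, [0, 0, 0], 0]])

```text
clock: 2.45
ee_pos: [371.4, -223.0, 153.2]
orientation: [-3.056, 0.728, 0.001]
ft_force: [-1.5, 0.1, -0.3]
gripper_width: 0.995
```

```bash
cat > snap.py <<'E'
import sys
from g import *
n,cam=sys.argv[1],sys.argv[2]
d=snapshot(cam);p,R,a,s=pose();d["p"]=p;d["Rt"]=R
pickle.dump(d,open(n+".pkl","wb"));cv2.imwrite(f"pics/{n}.png",cv2.cvtColor(d["color"],cv2.COLOR_RGB2BGR))
print("t%.2f"%s["clock"],p.round(1),"yaw %.2f"%a)
E
python3 snap.py w1 wrist; python3 -c "
from g import *;to([382,-262,150],-26.9)"
```

```text
t2.50 [ 371.5 -222.8  153.3] yaw -26.79
t=2.50 pos [ 371.5 -222.8  153.3] yaw -26.79 shift cm [2.7  3.03 0.33] spin 0.11
```

View pics/w1.png

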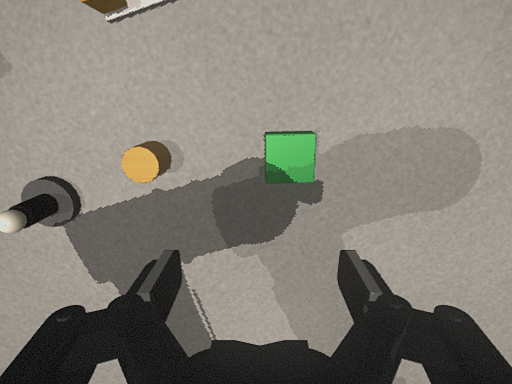

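Riser at (290,158), brass top at (140,163), ball stand at (45,200).

```bash
cat > meas.py <<'E'
from h import *
def top(d,uv,zt,tol=5,colour=None):
    """top face near pixel uv at height zt: rect centre/size/angle and min circle, via depth mask + ray to plane"""
    W=world(d); m=(np.abs(W[...,2]-zt)<tol)
    if colour is not None: m&=colour
    n,l,st,ce=cv2.connectedComponentsWithStats(m.astype(np.uint8),connectivity=4)
    k=l[int(uv[1]),int(uv[0])]
    if k==0: print("no blob",W[int(uv[1]),int(uv[0])]);return
    mk=(l==k).astype(np.uint8); mk=cv2.morphologyEx(mk,cv2.MORPH_OPEN,np.ones((3,3)))
    v,u=np.nonzero(mk)
    # pixel corners so sizes are unbiased
    px=np.concatenate([np.c_[u+a,v+b] for a in(-.5,.5) for b in(-.5,.5)])
    p=ray(d,px,zt)[:,:2].astype(np.float32)
    r=cv2.minAreaRect(p);c=cv2.minEnclosingCircle(p)
    print("n",len(u),"mean",p.mean(0).round(1),"rect",np.round(r[0],1),np.round(r[1],1),"ang %.1f"%r[2],"circ",np.round(c[0],1),"r %.1f"%c[1],"z %.1f"%np.nanmedian(W[...,2][mk>0]))
    return p.mean(0),r,c
E
python3 - <<'E'
from meas import *
d=pickle.load(open("w1.pkl","rb"))
top(d,(290,165),24); top(d,(140,165),40)
d=pickle.load(open("top0.pkl","rb"))
top(d,(357,252),24);top(d,(309,229),40);top(d,(260,166),40);top(d,(168,241),20);top(d,(207,230),30)
E
```

```text
n 2490 mean [ 383.9 -263.7] rect [ 383.2 -263.3] [50.7 50.9] ang 64.5 circ [ 383.1 -263.3] r 34.6 z 24.0
n 1139 mean [ 444.9 -135.9] rect [ 444.8 -135.6] [37.2 35.4] ang 63.2 circ [ 444.7 -135.6] r 19.1 z 39.9
no blob [ 382.061387   -266.03213514   16.70868816]
n 130 mean [ 444.8 -134.4] rect [ 443.6 -134.9] [35.4 35.4] ang 89.3 circ [ 444.6 -134.2] r 19.8 z 39.4
n 907 mean [627.7  -0.7] rect [627.1  -1. ] [93.4 91.7] ang 2.3 circ [ 6.279e+02 -2.000e-01] r 63.4 z 39.4
n 110 mean [397.5 249.4] rect [396.  250.4] [41.3 38.2] ang 1.7 circ [396.9 252.2] r 22.8 z 19.0
n 130 mean [446.7 146.2] rect [446.9 146.2] [23.7 52. ] ang 82.9 circ [446.9 146.3] r 27.9 z 29.4
```

```bash
python3 -c "
from g import *;to([383.3,-263.4,60],-26)"
```

```text
t=2.50 pos [ 371.5 -222.8  153.3] yaw -26.79 shift cm [2.88 3.1  9.33] spin -0.79
```

>>> jog_arm(series=[[8.5, [1.4, 1.5, 1], 0], [8.5, [1.48, 1.6, 2], 0], [8.5, [0, 0, 3.2], -0.8], [8.5, [0, 0, 3.1], 0], [8.5, [0, 0, 0], 0], [8.5, [0, 0, 0], 0]])

```text
clock: 3.1
ee_pos: [383.6, -263.7, 61.1]
orientation: [3.06, -0.707, -0.0]
ft_force: [0.1, 0.2, 0.5]
gripper_width: 0.991
```

```bash
python3 snap.py w2 wrist; python3 -c "
from g import *;to([383.3,-263.4,3],-26)
from meas import *
d=pickle.load(open('w2.pkl','rb')); top(d,(259,210),24)"
```

```text
t3.15 [ 384.4 -264.    61.9] yaw -26.01
t=3.15 pos [ 384.4 -264.    61.9] yaw -26.01 shift cm [-0.14 -0.01  5.89] spin -0.01
n 4508 mean [ 384.7 -264.2] rect [ 383.7 -263.7] [50.2 51.4] ang 64.4 circ [ 383.5 -263.7] r 34.5 z 24.0
```

View pics/w2.png

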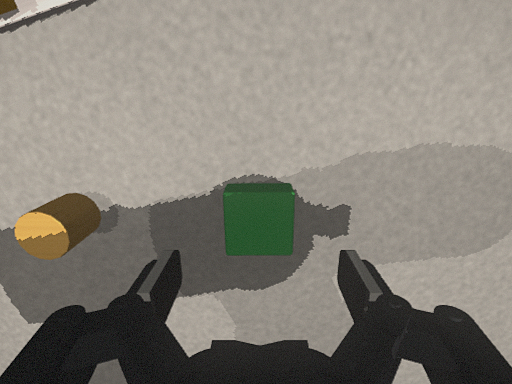

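Riser is centred between the fingers at (259,220). Descending and gripping.

>>> jog_arm(series=[[8.5, [-0.05, 0, 2], 0], [8.5, [0, 0, 2.5], 0], [8.5, [0, 0, 1.2], 0], [8.5, [0, 0, 0], 0], [4.0, [0, 0, 0], 0], [4.0, [0, 0, 0], 0], [4.0, [0, 0, 0], 0], [4.0, [0, 0, 0], 0]])

```text
clock: 3.95
ee_pos: [384.2, -264.0, 5.1]
orientation: [3.06, -0.709, 0.005]
ft_force: [-1.0, 2.4, 8.0]
gripper_width: 0.568
```

>>> jog_arm(series=[[4.0, [0, 0, 0], 0], [4.0, [0, 0, 0], 0], [4.0, [0, 0, 0], 0]])

```text
clock: 4.25
ee_pos: [384.2, -264.0, 5.1]
orientation: [3.06, -0.709, 0.005]
ft_force: [-1.3, 3.0, 6.7]
gripper_width: 0.569
```

>>> jog_arm(series=[[4.0, [0, 0, -1], 0], [4.0, [0, 0, -3], 0], [4.0, [0, 0, -4], 0], [4.0, [0.2, -1, -4], 0], [4.0, [0.5, -3, -1.5], 0], [4.0, [0.6, -4, 0], 0], [4.0, [0.6, -4, 0], 0], [4.0, [0.6, -4, 0], 0]])

```text
clock: 5.05
ee_pos: [476.2, -129.6, 139.4]
orientation: [-3.06, 0.71, -0.002]
ft_force: [0.6, -0.2, -1.6]
gripper_width: 0.569
```

>>> jog_arm(series=[[4.0, [0.6, -4, 0], 0], [4.0, [0.6, -4, 0], 0], [4.0, [0.6, -4, 0], 0], [4.0, [0.5, -3, 0], 0], [4.0, [0.1, -0.7, 0], -7], [4.0, [0, 0, 0], -7], [4.0, [0, 0, 0], -7], [4.0, [0, 0, 0], -7.5]])

```text
clock: 5.85
ee_pos: [566.1, -0.4, 138.8]
orientation: [-3.141, -0.074, 0.001]
ft_force: [0.2, 0.6, -0.6]
gripper_width: 0.565
```

>>> jog_arm(series=[[4.0, [0, 0, 0], 0], [4.0, [0, 0, 0], 0]])

```text
clock: 6.05
ee_pos: [566.2, -0.6, 138.7]
orientation: [-3.141, -0.06, -0.0]
ft_force: [-0.2, -0.3, -2.5]
gripper_width: 0.567
```

```bash
python3 snap.py w3 wrist; python3 -c "
from g import *;to([627,-1,140],2.7)
from meas import *
d=pickle.load(open('w3.pkl','rb')); top(d,(259,120),40,colour=d['color'].max(2)<60)"
```

```text
t6.10 [566.3  -0.6 138.6] yaw 2.19
t=6.10 pos [566.3  -0.6 138.6] yaw 2.19 shift cm [ 6.07  0.27 -0.14] spin -0.51
no blob [633.74834506   2.18433224  39.70812563]
```

View pics/w3.png

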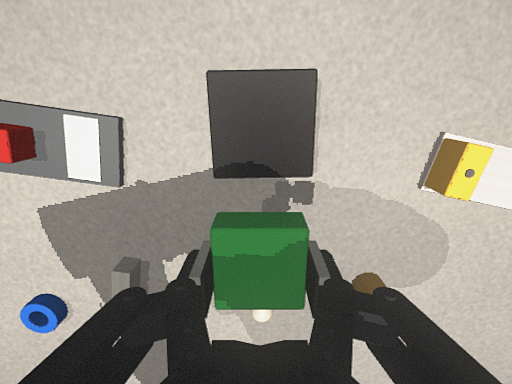

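Granite is at (262,123), the held riser at (259,275).

```bash
python3 -c "
from g import *
from meas import *
d=pickle.load(open('w3.pkl','rb')); top(d,(259,120),40);r=top(d,(259,280),d['p'][2]+19);print(d['Rt'].T@(np.r_[r[1][0],0]-d['p']))"
```

```text
n 11367 mean [631.1  -0.8] rect [628.3  -0.9] [90.1 90.2] ang 3.1 circ [628.3  -1.1] r 62.7 z 40.0
n 8535 mean [568.1  -0.7] rect [566.4  -1. ] [51.3 77.9] ang 2.2 circ [569.7  -0.9] r 39.0 z 157.6
[  0.15038397   0.40525507 138.59054075]
```

```bash
python3 -c "
from g import *;to([628.2,-0.9,70],3.1)"
```

```text
t=6.10 pos [566.3  -0.6 138.6] yaw 2.19 shift cm [6.19 0.27 6.86] spin -0.91
```

>>> jog_arm(series=[[4.0, [2, 0.1, 0], 0], [4.0, [3, 0.1, 0], 0], [4.0, [1.2, 0.07, 1.5], 0], [4.0, [0, 0, 3], -0.9], [4.0, [0, 0, 2.3], 0], [4.0, [0, 0, 0], 0], [4.0, [0, 0, 0], 0]])

```text
clock: 6.8
ee_pos: [628.7, -0.9, 70.9]
orientation: [3.14, 0.088, -0.0]
ft_force: [0.3, -0.3, -1.1]
gripper_width: 0.567
```

```bash
python3 -c "
from g import *;to([628.2,-0.9,45.1],3.1)"
```

```text
t=6.80 pos [628.7  -0.9  70.9] yaw 3.22 shift cm [-0.05 -0.01  2.58] spin 0.12
```

Lower until contact, gently.

>>> jog_arm(series=[[4.0, [-0.05, 0, 1], 0], [4.0, [0, 0, 1], 0], [4.0, [0, 0, 0.3], 0], [4.0, [0, 0, 0.2], 0], [4.0, [0, 0, 0], 0], [4.0, [0, 0, 0], 0]])

```text
clock: 7.4
ee_pos: [628.3, -0.7, 45.6]
orientation: [-3.14, -0.09, -0.001]
ft_force: [0.7, -0.1, -1.8]
gripper_width: 0.572
```

>>> jog_arm(series=[[4.0, [0, 0, 0.06], 0], [4.0, [0, 0, 0], 0]])

```text
clock: 7.6
ee_pos: [628.3, -0.7, 45.2]
orientation: [-3.14, -0.09, -0.001]
ft_force: [-0.8, 0.9, 0.9]
gripper_width: 0.568
```

>>> jog_arm(series=[[4.0, [0, 0, 0.05], 0], [5.6, [0, 0, 0], 0], [5.6, [0, 0, 0], 0], [8.5, [0, 0, 0], 0], [8.5, [0, 0, -1.5], 0], [8.5, [0, 0, -4], 0], [8.5, [0, 0, -4], 0], [8.5, [0, 0, 0], 0]])

```text
clock: 8.4
ee_pos: [631.7, -0.9, 146.1]
orientation: [3.14, 0.091, 0.019]
ft_force: [0.1, -0.2, 0.3]
gripper_width: 0.999
```

>>> jog_arm(series=[[8.5, [-2, 0, 0], 0], [8.5, [-2, 0, 0], 0], [8.5, [0, 0, 0], 0], [8.5, [0, 0, 0], 0]])

```text
clock: 8.8
ee_pos: [588.1, -3.0, 139.4]
orientation: [3.14, 0.09, 0.001]
ft_force: [0.6, 0.0, 0.2]
gripper_width: 0.993
```

```bash
python3 snap.py w4 wrist; python3 -c "
from g import *
from meas import *
d=pickle.load(open('w4.pkl','rb'));top(d,proj(d,[628.3,-1,64])[0],64);top(d,proj(d,[628+38,-1,40])[0],40);to([340,200,150])"
```

```text
t8.85 [588.5  -3.  139.3] yaw 3.28
n 3827 mean [628.5  -0.9] rect [627.5  -1. ] [49.8 50.4] ang 3.4 circ [627.1  -0.7] r 34.5 z 64.0
n 6455 mean [ 6.354e+02 -5.000e-01] rect [628.5  -0.9] [90.2 90.2] ang 3.2 circ [628.2  -1. ] r 62.5 z 40.0
t=8.85 pos [588.5  -3.  139.3] yaw 3.28 shift cm [-23.64 -21.69  -1.09]
```

View pics/w4.png

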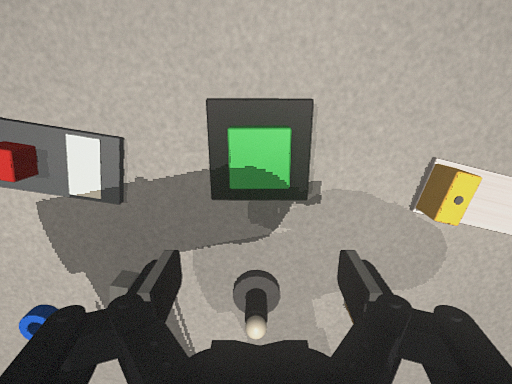

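Riser is at (627.5,-1.0) against granite (628.5,-0.9), so it is centred and aligned within 1 mm. Next is the ring.

>>> jog_arm(series=[[8.5, [-1, -1.5, 0], 0], [8.5, [-3, -4, -0.5], 0], [8.5, [-3, -4, -0.5], 0], [8.5, [-3, -4, 0], 0], [8.5, [-3, -4, 0], 0], [8.5, [-2.7, -4, 0], 0], [8.5, [-1.5, -3, 0], 0], [8.5, [-0.5, -2, 0], 0]])

```text
clock: 9.65
ee_pos: [394.7, 253.4, 149.4]
orientation: [-3.139, -0.094, -0.0]
ft_force: [1.7, -0.1, -0.1]
gripper_width: 0.988
```

>>> jog_arm(series=[[8.5, [0, 0, 0], 0], [8.5, [0, 0, 0], 0]])

```text
clock: 9.85
ee_pos: [396.2, 251.6, 149.0]
orientation: [3.14, 0.092, -0.0]
ft_force: [0.2, -0.1, -0.8]
gripper_width: 0.999
```

```bash
python3 snap.py w5 wrist; python3 -c "
from g import *
from meas import *
d=pickle.load(open('w5.pkl','rb'));u=proj(d,[396,252,20])[0];print(u);
h=cv2.cvtColor(d['color'],cv2.COLOR_RGB2HSV);W=world(d);
b=(abs(h[...,0].astype(int)-110)<15)&(h[...,1]>120)
v,uu=np.nonzero(b&(abs(W[...,2]-20)<4));i=np.argmin((uu-u[0])**2+(v-u[1])**2);
r=top(d,(uu[i],v[i]),20);to([*r[2][0],60])"
```

```text
t9.90 [396.4 251.1 149. ] yaw 3.30
[258.74492444 186.3456524 ]
n 1046 mean [397.5 253.3] rect [396.8 253.3] [43.8 43.3] ang 3.4 circ [397.  253.4] r 22.7 z 19.9
t=9.90 pos [396.4 251.1 149. ] yaw 3.30 shift cm [ 0.07 -0.23  8.9 ]
```

View pics/w5.png

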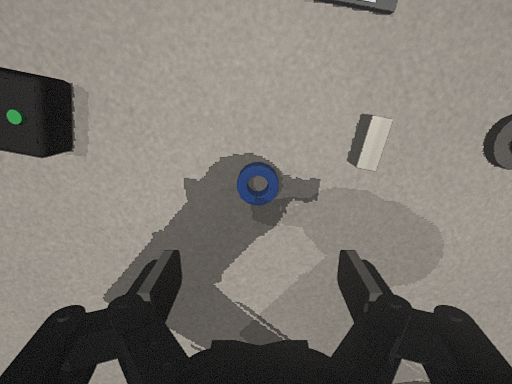

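Ring is at (258,184), between the fingers. Descend, grip and lift.

>>> jog_arm(series=[[8.5, [0.06, -0.22, 2], 0], [8.5, [0, 0, 4], 0], [8.5, [0, 0, 4], 0], [8.5, [0, 0, 3], 0], [8.5, [0, 0, 1.2], 0], [8.5, [0, 0, 0.3], 0], [8.5, [0, 0, 0], 0], [8.5, [0, 0, 0], 0]])

```text
clock: 10.7
ee_pos: [397.8, 253.6, 5.1]
orientation: [-3.139, -0.089, -0.002]
ft_force: [-0.1, 0.4, 0.9]
gripper_width: 0.994
```

```bash
python3 -c "
from g import *
to([396.9,253.3,4])"
```

```text
t=10.70 pos [397.8 253.6   5.1] yaw 3.25 shift cm [-0.09  0.03  0.11]
```

>>> jog_arm(series=[[8.5, [-0.07, 0, 0.05], 0], [3.6, [0, 0, 0], 0], [3.6, [0, 0, 0], 0], [3.6, [0, 0, 0], 0], [3.6, [0, 0, 0], 0], [3.6, [0, 0, 0], 0], [3.6, [0, 0, 0], 0], [3.6, [0, 0, 0], 0]])

```text
clock: 11.5
ee_pos: [396.5, 253.5, 4.4]
orientation: [-3.14, -0.09, -0.001]
ft_force: [-2.5, -0.1, 6.1]
gripper_width: 0.485
```

```bash
python3 -c "
from g import *
to([588,-3,160])"
```

```text
t=11.50 pos [396.5 253.5   4.4] yaw 3.30 shift cm [ 17.66  26.7  -15.56]
```

>>> jog_arm(series=[[3.6, [0, 0, -1], 0], [3.6, [0, 0, -3], 0], [3.6, [0, 0, -4], 0], [3.6, [0.5, 1, -4], 0], [3.6, [2.4, 3.6, -2.5], 0], [3.6, [2.7, 4, -1], 0], [3.6, [2.7, 4, 0], 0], [3.6, [2.7, 4, 0], 0]])

```text
clock: 12.3
ee_pos: [516.4, 92.4, 159.7]
orientation: [-3.139, -0.091, -0.002]
ft_force: [0.7, 0.6, -1.0]
gripper_width: 0.485
```

>>> jog_arm(series=[[3.6, [2.7, 4, 0], 0], [3.6, [2.7, 4, 0], 0], [3.6, [2.4, 3.6, 0], 0], [3.6, [1.2, 1.8, 0], 0], [3.6, [0.4, 0.7, 0], 0], [3.6, [0, 0, 0], 0], [3.6, [0, 0, 0], 0]])

```text
clock: 13.0
ee_pos: [616.9, -40.8, 158.7]
orientation: [-3.14, -0.091, 0.001]
ft_force: [-0.6, 0.6, -2.1]
gripper_width: 0.486
```

```bash
python3 snap.py w6 wrist; python3 -c "
from g import *
from meas import *
d=pickle.load(open('w6.pkl','rb'));top(d,proj(d,[640,-1,64])[0],64)
z=d['p'][2]-4.4+20
u=proj(d,d['p']+d['Rt']@[17,0,-16]);print(u);r=top(d,u[0],z,tol=3);print(d['Rt'].T@(np.r_[r[1][0],0]-d['p']))
to([628,-1,100])"
```

```text
t13.05 [616.9 -40.6 158.9] yaw 3.34
n 2998 mean [628.5  -1.4] rect [627.7  -1.4] [50.2 50.8] ang 3.4 circ [627.7  -1.3] r 35.0 z 64.0
[[258.79159651 238.00831364]]
n 3598 mean [619.3 -40.9] rect [620.  -43.9] [44.2 51. ] ang 30.1 circ [623.8 -40.5] r 27.8 z 174.1
[  2.85764919   3.55069644 158.92852101]
t=13.05 pos [616.9 -40.6 158.9] yaw 3.34 shift cm [ 1.34 -3.88  5.89]
```

View pics/w6.png

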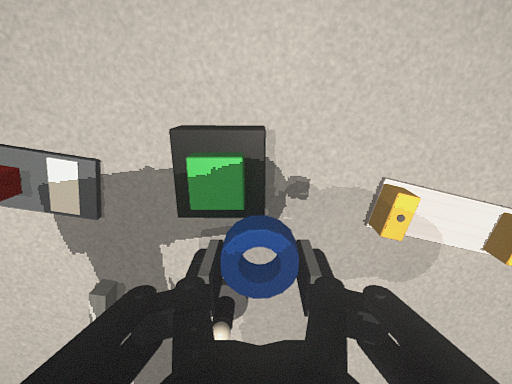

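Held ring at (260,257), riser at (216,183). I overshot sideways, which does no harm. Measuring the ring in the hand with a blue mask.

```bash
python3 -c "
from g import *
from meas import *
d=pickle.load(open('w6.pkl','rb'));h=cv2.cvtColor(d['color'],cv2.COLOR_RGB2HSV)
b=(abs(h[...,0].astype(int)-112)<15)&(h[...,1]>140)&(d['color'][...,2]>60)
z=d['p'][2]-4.4+20
r=top(d,(283,265),z,tol=4,colour=b);
if r: print(d['Rt'].T@(np.r_[r[1][0],0]-d['p']),d['Rt'].T@(np.r_[r[2][0],0]-d['p']))"
```

```text
n 3231 mean [619.5 -40.3] rect [618.8 -40.8] [43.8 41.5] ang 3.4 circ [618.8 -40.4] r 22.2 z 174.1
[  1.90842195   0.36721913 158.92965722] [ 1.88559387e+00 -5.77025262e-03  1.58929785e+02]
```

```bash
python3 -c "
from g import *
to([626.1,-1.2,90],3.3)"
```

```text
t=13.05 pos [616.9 -40.6 158.9] yaw 3.34 shift cm [ 1.14 -3.87  6.89] spin 0.04
```

>>> jog_arm(series=[[3.6, [0.4, -1.4, 0], 0], [3.6, [0.5, -1.8, 1], 0], [3.6, [0.24, -0.67, 2], 0], [3.6, [0, 0, 2.5], 0], [3.6, [0, 0, 1.3], 0], [3.6, [0, 0, 0], 0], [3.6, [0, 0, 0], 0]])

```text
clock: 13.75
ee_pos: [627.1, -1.9, 91.2]
orientation: [3.14, 0.091, 0.001]
ft_force: [0.3, -0.6, -1.3]
gripper_width: 0.487
```

```bash
python3 -c "
from g import *
to([626.1,-1.2,68.4],3.3)"
```

```text
t=13.75 pos [627.1  -1.9  91.2] yaw 3.32 shift cm [-0.09 -0.07  2.28] spin 0.02
```

>>> jog_arm(series=[[3.6, [-0.06, -0.05, 1], 0], [3.6, [0, 0, 0.9], 0], [3.6, [0, 0, 0.2], 0], [3.6, [0, 0, 0.1], 0], [3.6, [0, 0, 0], 0], [3.6, [0, 0, 0], 0]])

```text
clock: 14.35
ee_pos: [626.3, -1.9, 68.8]
orientation: [3.14, 0.09, 0.001]
ft_force: [0.1, 1.1, -2.3]
gripper_width: 0.49
```

```bash
python3 -c "
from g import *
to([626.1,-1.2,68.4],3.3)"
```

```text
t=14.35 pos [626.3  -1.9  68.8] yaw 3.27 shift cm [-0.02 -0.07  0.04] spin -0.03
```

>>> jog_arm(series=[[3.6, [0, -0.06, 0.05], 0], [3.6, [0, 0, 0.04], 0], [3.6, [0, 0, 0], 0]])

```text
clock: 14.65
ee_pos: [626.4, -1.6, 68.5]
orientation: [3.14, 0.09, 0.002]
ft_force: [-0.8, -1.4, 3.6]
gripper_width: 0.487
```

Contact felt at +3.6 N. Release and retreat.

>>> jog_arm(series=[[5.0, [0, 0, 0], 0], [5.0, [0, 0, 0], 0], [8.5, [0, 0, 0], 0], [8.5, [0, 0, -1], 0], [8.5, [0, 0, -3], 0], [8.5, [0, 0, -4], 0], [8.5, [-2, 0, -1], 0], [8.5, [-3, 0, 0], 0]])

```text
clock: 15.45
ee_pos: [578.0, -3.9, 160.7]
orientation: [-3.14, -0.09, -0.009]
ft_force: [-0.5, 0.3, -0.5]
gripper_width: 0.995
```

>>> jog_arm(series=[[8.5, [0, 0, 0], 0], [8.5, [0, 0, 0], 0]])

```text
clock: 15.65
ee_pos: [576.1, -4.1, 158.8]
orientation: [-3.14, -0.09, -0.002]
ft_force: [0.0, -0.3, -0.0]
gripper_width: 0.993
```

```bash
python3 snap.py w7 wrist; python3 -c "
from g import *
from meas import *
d=pickle.load(open('w7.pkl','rb'));top(d,proj(d,[648,-22,64])[0],64)
h=cv2.cvtColor(d['color'],cv2.COLOR_RGB2HSV)
top(d,proj(d,[628,16,84])[0],84);top(d,proj(d,[628+38,-1,40])[0],40)
to([454,-7,160])"
```

```text
t15.70 [576.5  -4.  158.4] yaw 3.29
n 996 mean [635.5   1.2] rect [627.1  -0.9] [50.3 50.4] ang 3.4 circ [627.2  -1.3] r 34.6 z 63.9
n 1823 mean [627.   -1.6] rect [626.5  -1.7] [42.7 43.2] ang 3.4 circ [626.6  -1.6] r 22.2 z 83.9
n 5901 mean [ 6.351e+02 -5.000e-01] rect [628.3  -1. ] [90.3 90.3] ang 3.2 circ [628.2  -0.9] r 62.7 z 40.0
t=15.70 pos [576.5  -4.  158.4] yaw 3.29 shift cm [-12.25  -0.41  -0.17]
```

View pics/w7.png

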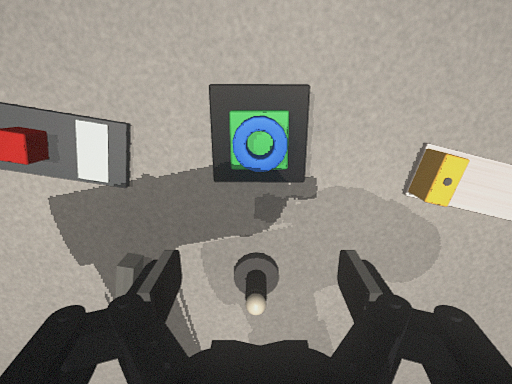

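Ring is at (626.5,-1.6) against riser (627.1,-1.0). Next is the ball stand.

>>> jog_arm(series=[[8.5, [-2, 0, 0], 0], [8.5, [-4, -0.2, 0], 0], [8.5, [-4, -0.2, 0], 0], [8.5, [-2.2, 0, 0], 7], [8.5, [0, 0, 0], 6.9], [8.5, [0, 0, 0], 0], [8.5, [0, 0, 0], 0]])

```text
clock: 16.4
ee_pos: [454.9, -7.0, 157.8]
orientation: [3.128, -0.286, 0.0]
ft_force: [0.6, 0.0, -0.6]
gripper_width: 0.994
```

```bash
python3 snap.py w8 wrist
cat > ball.py <<'E'
import sys
from g import *
from meas import *
d=pickle.load(open(sys.argv[1]+'.pkl','rb'));x,y,b=map(float,sys.argv[2:5])
W=world(d)
m=(abs(W[...,2]-14-b)<3)&(np.hypot(W[...,0]-x,W[...,1]-y)<45)
v,u=np.nonzero(m);p=ray(d,np.c_[u,v],14+b)[:,:2].astype(np.float32);c=cv2.minEnclosingCircle(p);print('foot',np.round(c[0],1),c[1],len(u))
m=(W[...,2]>51+b)&(np.hypot(W[...,0]-x,W[...,1]-y)<30)&(d['color'].min(2)>60)
v,u=np.nonzero(m);c2=cv2.minEnclosingCircle(np.c_[u,v].astype(np.float32));print('ball px',c2,'->',ray(d,c2[0],60+b).round(1))
E
python3 ball.py w8 454 -7 0;python3 -c "
from g import *
to([454,-7,100])"
```

```text
t16.45 [454.8  -7.  157.7] yaw -10.47
foot [455.2  -7.2] 27.97175407409668 1297
ball px ((258.59722900390625, 285.0199279785156), 100.11689758300781) -> [[359.5  11.   60. ]]
t=16.45 pos [454.8  -7.  157.7] yaw -10.47 shift cm [-0.08  0.02  5.77]
```

View pics/w8.png

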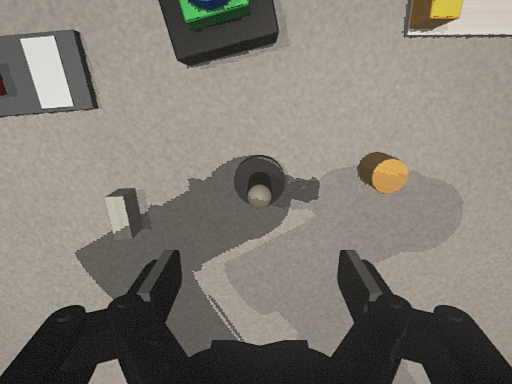

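Foot is at (259,178) and fits radius 28.0 at (455.2,-7.2). The ball is at (259,195), and the fingers straddle it. My ball fit caught the gripper, so I'm ignoring it. Descending.

>>> jog_arm(series=[[8.5, [0.03, 0.02, 2], 0], [8.5, [0, 0, 4], 0], [8.5, [0, 0, 4], 0], [8.5, [0, 0, 2.5], 0], [8.5, [0, 0, 1.2], 0], [8.5, [0, 0, 0], 0], [8.5, [0, 0, 0], 0]])

```text
clock: 17.15
ee_pos: [455.1, -7.3, 20.9]
orientation: [3.128, -0.289, 0.0]
ft_force: [-0.1, -0.2, 0.4]
gripper_width: 0.996
```

```bash
python3 -c "
from g import *
to([455.2,-7.2,19])"
```

```text
t=17.15 pos [455.1  -7.3  20.9] yaw -10.55 shift cm [ 0.01 -0.01  0.19]
```

>>> jog_arm(series=[[8.5, [0, 0, 0.1], 0], [5, [0, 0, 0], 0], [4, [0, 0, 0], 0], [3, [0, 0, 0], 0], [1.6, [0, 0, 0], 0], [1.6, [0, 0, 0], 0], [1.6, [0, 0, 0], 0], [1.6, [0, 0, 0], 0]])

```text
clock: 17.95
ee_pos: [454.6, -7.1, 20.2]
orientation: [-3.128, 0.291, -0.001]
ft_force: [-2.8, 0.6, 5.8]
gripper_width: 0.264
```

>>> jog_arm(series=[[1.6, [0, 0, 0], 0], [1.6, [0, 0, 0], 0], [1.6, [0, 0, 0], 0]])

```text
clock: 18.25
ee_pos: [454.6, -7.2, 20.2]
orientation: [-3.128, 0.291, -0.001]
ft_force: [-1.1, 2.0, 4.9]
gripper_width: 0.258
```

>>> jog_arm(series=[[1.6, [0, 0, -0.5], 0], [1.6, [0, 0, -1.5], 0], [1.6, [0, 0, -3], 0], [1.6, [0, 0, -3.5], 0], [1.6, [0.3, 0.6, -2.5], 0], [1.6, [1, 2, -1], 0], [1.6, [1.6, 3.2, 0], 0], [1.6, [1.6, 3.2, 0], 0]])

```text
clock: 19.05
ee_pos: [481.8, -104.8, 139.8]
orientation: [-3.128, 0.289, 0.0]
ft_force: [1.1, 0.3, -2.6]
gripper_width: 0.261
```

>>> jog_arm(series=[[1.6, [1.6, 3.2, 0], 0], [1.6, [1.6, 3.2, 0], 0], [1.6, [1.6, 3.2, 0], 0], [1.6, [1.1, 2.2, 0], 0], [1.6, [0.6, 1.1, 0], 0], [1.6, [0, 0, 0], 0], [1.6, [0, 0, 0], 0]])

```text
clock: 19.75
ee_pos: [521.6, -242.2, 139.2]
orientation: [-3.127, 0.291, 0.002]
ft_force: [0.4, -0.5, -2.7]
gripper_width: 0.261
```

```bash
python3 snap.py w9 wrist
cat > stops.py <<'E'
import sys
from g import *
from meas import *
d=pickle.load(open(sys.argv[1]+'.pkl','rb'));W=world(d)
h=cv2.cvtColor(d['color'],cv2.COLOR_RGB2HSV)
y=(abs(h[...,0].astype(int)-28)<6)&(h[...,1]>150)&(abs(W[...,2]-43)<4)&(W[...,0]>500)
n,l,st,ce=cv2.connectedComponentsWithStats(y.astype(np.uint8))
C=[]
for i in range(1,n):
    if st[i,4]<150: continue
    v,u=np.nonzero(l==i);r=cv2.minAreaRect(np.concatenate([ray(d,np.c_[u+a,v+b],43)[:,:2] for a in(-.5,.5) for b in (-.5,.5)]).astype(np.float32));print(st[i],np.round(r[0],1),np.round(r[1],1),r[2]);C.append(r[0])
if len(C)==2:
    C=np.array(sorted(C,key=lambda c:-c[1]));print('mid',C.mean(0),'dist',np.hypot(*(C[0]-C[1])),'yaw',np.degrees(np.arctan2(*(C[0]-C[1])*[-1,1])))
E
python3 stops.py w9; python3 stops.py top0; python3 -c "
from g import *;to([582,-254,100])"
```

```text
t19.80 [ 521.6 -241.9  139.4] yaw -10.60
[ 333   95   33   59 1490] [ 570.3 -327.5] [23.8 48. ] 79.42949676513672
[ 159   96   33   59 1507] [ 596.  -185.1] [23.9 48.3] 79.78173828125
mid [ 583.12805176 -256.32722473] dist 144.66536398384554 yaw -10.247707676144866
t=19.80 pos [ 521.6 -241.9  139.4] yaw -10.60 shift cm [6.16 0.08 3.94]
```

View pics/w9.png

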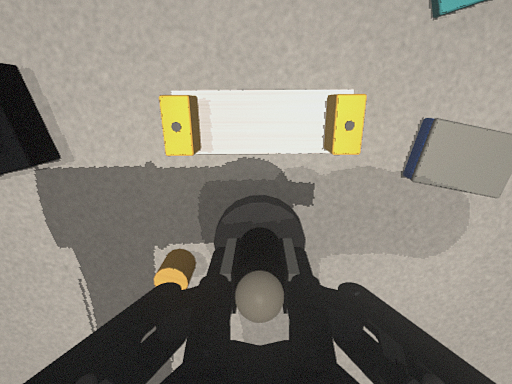

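Strip middle is between the yellow stops (179,125) and (347,125). The held stand's ball is at (260,297) and its foot arc top at (260,197). Checking the stand in the hand.

```bash
python3 - <<'E'
from g import *
d=pickle.load(open('w9.pkl','rb'));W=world(d);p,R=d['p'],d['Rt']
m=(abs(W[...,2]-(p[2]-20.2+14))<4);v,u=np.nonzero(m);k=(v<260);u,v=u[k],v[k]
q=ray(d,np.c_[u,v],p[2]-6.2);T=(q-p)@R
k=np.hypot(T[:,0],T[:,1])<40;T=T[k]
c=cv2.minEnclosingCircle(T[:,:2].astype(np.float32));print('foot tool xy',c,T[:,:2].max(0),T[:,:2].min(0))
m=(W[...,2]>p[2]+31)&(np.hypot(*(W[...,:2]-p[:2]).transpose(2,0,1))<25)&(d['color'].min(2)>60)
v,u=np.nonzero(m);c=cv2.minEnclosingCircle(np.c_[u,v].astype(np.float32));print(c,(ray(d,c[0],p[2]-20.2+60)-p)@R)
E
python3 -c "
from g import *;to([583.1,-256.3,70],-10.3)"
```

```text
foot tool xy ((2.858921527862549, 0.47935691475868225), 27.515058517456055) [30.12090784 27.92401599] [ -2.14195524 -26.9423425 ]
((259.093505859375, 298.8008117675781), 49.62274169921875) [[ -0.93967313   0.26696577 -39.79926976]]
t=19.80 pos [ 521.6 -241.9  139.4] yaw -10.60 shift cm [6.31 0.29 6.94] spin -0.30
```

>>> jog_arm(series=[[1.6, [1.5, 0.1, 0], 0], [1.6, [2.5, 0.1, 0.5], 0], [1.6, [1.7, 0.1, 1.5], 0], [1.6, [0.55, 0, 2.5], -0.3], [1.6, [0, 0, 2], 0], [1.6, [0, 0, 0.5], 0], [1.6, [0, 0, 0], 0], [1.6, [0, 0, 0], 0]])

```text
clock: 20.6
ee_pos: [583.7, -257.2, 71.4]
orientation: [3.128, -0.281, 0.003]
ft_force: [-0.7, -0.4, -2.7]
gripper_width: 0.261
```

```bash
python3 -c "
from g import *;to([582.4,-256.2,28.2],-10.3)"
```

```text
t=20.60 pos [ 583.7 -257.2   71.4] yaw -10.27 shift cm [-0.15 -0.08  4.32] spin 0.03
```

>>> jog_arm(series=[[1.6, [-0.1, -0.06, 1], 0], [1.6, [0, 0, 1.5], 0], [1.6, [0, 0, 0.8], 0], [1.6, [0, 0, 0.4], 0], [1.6, [0, 0, 0.2], 0], [1.6, [0, 0, 0.1], 0], [1.6, [0, 0, 0], 0], [1.6, [0, 0, 0], 0]])

```text
clock: 21.4
ee_pos: [582.4, -256.7, 30.2]
orientation: [3.129, -0.283, 0.001]
ft_force: [0.7, -0.5, -2.9]
gripper_width: 0.26
```

```bash
python3 -c "
from g import *;to([582.4,-256.2,28.2],-10.3)"
```

```text
t=21.40 pos [ 582.4 -256.7   30.2] yaw -10.32 shift cm [-0.   -0.05  0.2 ] spin -0.02
```

>>> jog_arm(series=[[1.6, [0, -0.05, 0.1], 0], [1.6, [0, 0, 0.05], 0], [1.6, [0, 0, 0.05], 0], [1.6, [0, 0, 0], 0]])

```text
clock: 21.8
ee_pos: [582.2, -256.0, 28.2]
orientation: [3.129, -0.282, 0.001]
ft_force: [-1.3, 1.5, 0.6]
gripper_width: 0.264
```

>>> jog_arm(series=[[1.6, [0, 0, 0.03], 0], [2.6, [0, 0, 0], 0], [3.2, [0, 0, 0], 0], [5, [0, 0, 0], 0], [5, [0, 0, 0], 0], [5, [0, 0, -1], 0], [5, [0, 0, -2.5], 0], [5, [0, 0, -4], 0]])

```text
clock: 22.6
ee_pos: [580.5, -255.6, 101.4]
orientation: [-3.128, 0.283, 0.008]
ft_force: [1.0, 0.4, 0.8]
gripper_width: 0.588
```

>>> jog_arm(series=[[5, [0, 0, -4], 0], [8.5, [-2, 0, -1.5], 0], [8.5, [-3, 0, 0], 0], [8.5, [-1, 0, 0], 0], [8.5, [0, 0, 0], 0], [8.5, [0, 0, 0], 0]])

```text
clock: 23.2
ee_pos: [523.6, -245.5, 157.8]
orientation: [3.129, -0.282, 0.001]
ft_force: [-0.5, -0.1, 0.3]
gripper_width: 0.997
```

```bash
python3 snap.py w10 wrist; python3 stops.py w10; python3 ball.py w10 582.5 -256 8;python3 -c "
from g import *;to([445,-135.5,150])"
```

```text
t23.25 [ 523.7 -245.5  157.4] yaw -10.32
[ 164   99   30   55 1276] [ 596.  -185.1] [23.7 48.5] 79.74116516113281
[ 325   99   30   55 1282] [ 570.2 -327.6] [23.7 48.5] 79.9014663696289
mid [ 583.12384033 -256.33261108] dist 144.75614632705003 yaw -10.245826896784692
foot [ 582.6 -256.5] 27.7302188873291 1909
ball px ((259.0842590332031, 129.55618286132812), 14.002573013305664) -> [[ 583.2 -256.3   68. ]]
t=23.25 pos [ 523.7 -245.5  157.4] yaw -10.32 shift cm [-9.72 -9.41  0.74]
```

View pics/w10.png

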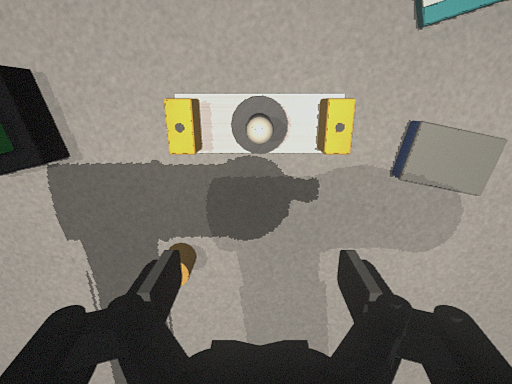

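Foot is at (582.6,-256.5) and ball at (583.2,-256.3), against strip middle (583.1,-256.3); the stand is upright at (259,125). Now the brass cylinder, with a 45° jaw so the fingers clear the red cube.

>>> jog_arm(series=[[8.5, [-2, -1.9, 0], 0], [8.5, [-4, -3.9, 0.4], 0], [8.5, [-2.7, -2.6, 0.4], 0], [8.5, [-1, -1, 0], 8], [8.5, [0, 0, 0], 8], [8.5, [0, 0, 0], 8], [8.5, [0, 0, 0], 8], [8.5, [0, 0, 0], 8]])

```text
clock: 24.05
ee_pos: [448.8, -140.2, 149.6]
orientation: [2.84, -1.343, -0.001]
ft_force: [0.2, 0.1, -0.2]
gripper_width: 0.995
```

>>> jog_arm(series=[[8.5, [0, 0, 0], 0], [8.5, [0, 0, 0], 0]])

```text
clock: 24.25
ee_pos: [448.5, -140.3, 149.6]
orientation: [2.846, -1.33, -0.001]
ft_force: [0.2, -0.1, -0.6]
gripper_width: 0.994
```

```bash
python3 snap.py w11 wrist; python3 -c "
from g import *
from meas import *
d=pickle.load(open('w11.pkl','rb'));r=top(d,proj(d,[444.8,-135.6,40])[0],40);to([*r[2][0],60])"
```

```text
t24.30 [ 448.4 -140.3  149.7] yaw -50.13
no blob [nan nan nan]Traceback (most recent call last):
  File "<string>", line 4, in <module>
    d=pickle.load(open('w11.pkl','rb'));r=top(d,proj(d,[444.8,-135.6,40])[0],40);to([*r[2][0],60])
                                                                                      ~^^^
TypeError: 'NoneType' object is not subscriptable
```

View pics/w11.png

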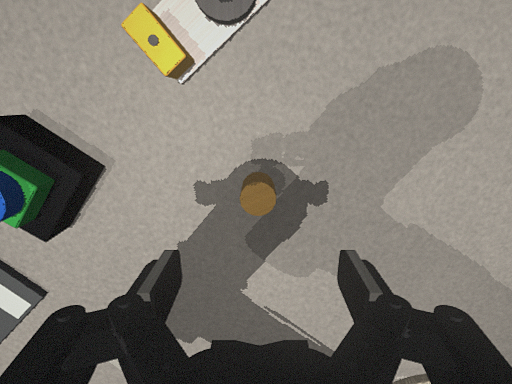

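Brass is at (258,197). The depth reading had a hole at my seed pixel, so I'm measuring by colour instead.

```bash
python3 -c "
from g import *
from meas import *
d=pickle.load(open('w11.pkl','rb'));
W=world(d);print([(v,round(float(W[v,258,2]),1)) for v in range(170,220,3)])
m=(abs(W[...,2]-40)<4)&(np.hypot(W[...,0]-445,W[...,1]+136)<35);v,u=np.nonzero(m);p=ray(d,np.c_[u,v],40)[:,:2].astype(np.float32);c=cv2.minEnclosingCircle(p);print(c,len(u));to([*c[0],60])"
```

```text
[(170, 0.4), (173, 7.8), (176, 20.2), (179, 31.6), (182, 39.5), (185, 40.2), (188, 39.7), (191, 39.6), (194, 40.0), (197, 38.9), (200, 40.4), (203, 39.2), (206, 39.1), (209, 40.7), (212, 40.3), (215, 39.9), (218, -0.4)]
((445.2239074707031, -134.80186462402344), 17.99625015258789) 1004
t=24.30 pos [ 448.4 -140.3  149.7] yaw -50.13 shift cm [-0.62 -0.12  8.97]
```

>>> jog_arm(series=[[8.5, [-0.6, -0.12, 2], 0], [8.5, [0, 0, 4], 0], [8.5, [0, 0, 4], 0], [8.5, [0, 0, 2.5], 0], [8.5, [0, 0, 1.5], 0], [8.5, [0, 0, 0], 0], [8.5, [0, 0, 0], 0]])

```text
clock: 25.0
ee_pos: [445.6, -135.1, 10.2]
orientation: [2.844, -1.333, 0.0]
ft_force: [0.3, -0.4, -0.7]
gripper_width: 0.994
```

```bash
python3 -c "
from g import *;to([445.1,-135,8])"
```

```text
t=25.00 pos [ 445.6 -135.1   10.2] yaw -50.23 shift cm [-0.04  0.03  0.22]
```

>>> jog_arm(series=[[8.5, [-0.04, 0, 0.15], 0], [2.8, [0, 0, 0], 0], [2.8, [0, 0, 0], 0], [2.8, [0, 0, 0], 0], [2.8, [0, 0, 0], 0], [2.8, [0, 0, 0], 0], [2.8, [0, 0, 0], 0], [2.8, [0, 0, 0], 0]])

```text
clock: 25.8
ee_pos: [445.5, -134.6, 9.0]
orientation: [-2.843, 1.335, -0.002]
ft_force: [-0.9, 1.3, 6.0]
gripper_width: 0.406
```

```bash
python3 -c "
from g import *;to([445.1,-135,8]);to([550,200,140])"
```

```text
t=25.80 pos [ 445.5 -134.6    9. ] yaw -50.31 shift cm [0.01 0.06 0.1 ]
t=25.80 pos [ 445.5 -134.6    9. ] yaw -50.31 shift cm [-19.05 -29.43 -13.08]
```

>>> jog_arm(series=[[2.8, [0, 0, -1], 0], [2.8, [0, 0, -3], 0], [2.8, [0, 0, -4], 0], [2.8, [-0.6, -0.8, -4], 0], [2.8, [-1.8, -2.6, -1.5], 0], [2.8, [-2.5, -3.7, 0], 0], [2.8, [-2.5, -3.7, 0], 0], [2.8, [-2.5, -3.7, 0], 0]])

```text
clock: 26.6
ee_pos: [492.6, 35.5, 143.5]
orientation: [2.843, -1.337, -0.001]
ft_force: [1.5, -0.1, -3.1]
gripper_width: 0.407
```

>>> jog_arm(series=[[2.8, [-2.5, -3.7, 0], 0], [2.8, [-2.5, -3.7, 0], 0], [2.8, [-2.5, -3.7, 0], 0], [2.8, [-2.5, -3.7, 0], 0], [2.8, [-2.5, -3.7, 0], 0], [2.8, [-2.5, -3.7, 0], 0], [2.8, [-1.8, -2.6, 0], 0], [2.8, [-0.7, -0.7, 0], 0]])

```text
clock: 27.4
ee_pos: [577.3, 334.2, 141.5]
orientation: [2.843, -1.332, -0.003]
ft_force: [-0.8, -0.7, -3.3]
gripper_width: 0.407
```

>>> jog_arm(series=[[2.8, [0, 0, 0], 0], [2.8, [0, 0, 0], 0]])

```text
clock: 27.6
ee_pos: [577.2, 330.7, 142.9]
orientation: [2.842, -1.335, -0.001]
ft_force: [-0.1, -0.7, -2.6]
gripper_width: 0.41
```

```bash
python3 snap.py w12 wrist;  python3 -c "
from g import *;to([610,293,80])"
```

```text
t27.65 [577.4 330.4 143.3] yaw -50.36
t=27.65 pos [577.4 330.4 143.3] yaw -50.36 shift cm [ 4.96 -0.13  6.33]
```

View pics/w12.png

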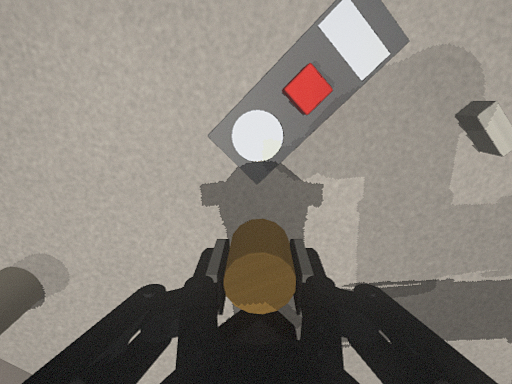

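White disc at (257,135), red cube at (308,89), rectangle mark at (354,39), held brass top at (260,285). Measuring.

```bash
cat > plate.py <<'E'
import sys
from g import *
from meas import *
d=pickle.load(open(sys.argv[1]+'.pkl','rb'));W=world(d);col=d['color'].astype(int)
near=(W[...,0]>540)&(W[...,0]<680)&(W[...,1]>110)&(W[...,1]<340)
w=near&(col.min(2)>110)&(abs(W[...,2]-10)<4)
w=cv2.morphologyEx(w.astype(np.uint8),cv2.MORPH_OPEN,np.ones((3,3)))
n,l,st,ce=cv2.connectedComponentsWithStats(w)
def pts(m,z):
    v,u=np.nonzero(m);return np.concatenate([ray(d,np.c_[u+a,v+b],z)[:,:2] for a in(-.5,.5) for b in(-.5,.5)]).astype(np.float32)
for i in range(1,n):
    if st[i,4]<100: continue
    p=pts(l==i,10);r=cv2.minAreaRect(p);c=cv2.minEnclosingCircle(p);print('white',st[i],'rect',np.round(r[0],1),np.round(r[1],1),round(r[2],1),'circ',np.round(c[0],1),round(c[1],1))
m=near&(col[...,0]>90)&(col[...,1]<60)&(abs(W[...,2]-40)<4)
if m.sum()>50:
    r=cv2.minAreaRect(pts(m,40));print('cube',np.round(r[0],1),np.round(r[1],1),r[2])
E
python3 plate.py w12; python3 plate.py w7;python3 - <<'E'
from g import *
d=pickle.load(open('w12.pkl','rb'));W=world(d);p,R=d['p'],d['Rt']
z=p[2]-9+40;c=d['color'].astype(int)
m=(abs(W[...,2]-z)<4)&(c[...,0]-c[...,2]>35)
v,u=np.nonzero(m);T=((ray(d,np.c_[u,v],z)-p)@R)[:,:2];k=np.hypot(*T.T)<28;print(cv2.minEnclosingCircle(T[k].astype(np.float32)),k.sum(),T[k].max(0),T[k].min(0))
E
```

```text
white [ 209    0  181  166 9862] rect [606.2 242.3] [172.8  68. ] 83.5 circ [606.5 242.4] 91.3
cube [604.6 233.9] [30.6 30. ] 83.62791442871094
white [  75  119   34   64 1894] rect [597.8 174. ] [34.7 64.9] 83.7 circ [598.  174.1] 36.0
cube [604.6 230.1] [27.2 30.7] 83.81229400634766
((1.2345092296600342, 0.343787282705307), 18.466827392578125) 3717 [19.04314664 17.31030893] [-16.93540926 -16.73299015]
```

```bash
sed -i 's/col.min(2)>110/col.min(2)>165/' plate.py; python3 plate.py w12;python3 plate.py w7; python3 plate.py w8
```

```text
white [ 319    0   70   79 2860] rect [598.  173.6] [33.6 63.5] 84.1 circ [597.9 173.9] 34.6
white [ 232  110   51   51 2074] rect [610.7 292.9] [50.3 49.1] 39.7 circ [610.4 293.2] 25.9
cube [604.6 233.9] [30.6 30. ] 83.62791442871094
white [  76  120   32   62 1785] rect [597.7 174.2] [32.9 64. ] 83.3 circ [598.2 174.8] 35.0
cube [604.6 230.1] [27.2 30.7] 83.81229400634766
white [  21   36   51   72 2310] rect [597.7 174.1] [33.3 62.9] 84.1 circ [598.  173.9] 34.5
```

```bash
python3 -c "
from g import *;to([610.3,293.2,50])"
```

```text
t=27.65 pos [577.4 330.4 143.3] yaw -50.36 shift cm [ 4.96 -0.17  9.33]
```

>>> jog_arm(series=[[2.8, [1.5, -0.1, 0], 0], [2.8, [2, 0, 1], 0], [2.8, [1.4, 0, 2.5], 0], [2.8, [0, 0, 3.5], 0], [2.8, [0, 0, 2], 0], [2.8, [0, 0, 0], 0], [2.8, [0, 0, 0], 0]])

```text
clock: 28.35
ee_pos: [610.6, 293.5, 54.5]
orientation: [-2.843, 1.337, -0.002]
ft_force: [0.3, 0.1, -3.2]
gripper_width: 0.4
```

```bash
python3 -c "
from g import *;to([610.3,293.2,19])"
```

```text
t=28.35 pos [610.6 293.5  54.5] yaw -50.36 shift cm [0.   0.05 3.54]
```

>>> jog_arm(series=[[2.8, [0, 0.04, 1], 0], [2.8, [0, 0, 1.5], 0], [2.8, [0, 0, 0.6], 0], [2.8, [0, 0, 0.2], 0], [2.8, [0, 0, 0.1], 0], [2.8, [0, 0, 0], 0], [2.8, [0, 0, 0], 0]])

```text
clock: 29.05
ee_pos: [609.9, 294.6, 20.1]
orientation: [-2.843, 1.335, -0.001]
ft_force: [0.1, 0.0, -2.6]
gripper_width: 0.403
```

```bash
python3 -c "
from g import *;to([610.3,293.2,19])"
```

```text
t=29.05 pos [609.9 294.6  20.1] yaw -50.32 shift cm [0.13 0.06 0.11]
```

>>> jog_arm(series=[[2.8, [0.1, 0, 0], 0], [2.8, [0, 0, 0.05], 0], [2.8, [0, 0, 0.04], 0], [2.8, [0, 0, 0], 0], [2.8, [0, 0, 0], 0]])

```text
clock: 29.55
ee_pos: [610.4, 293.5, 19.1]
orientation: [-2.843, 1.335, -0.001]
ft_force: [-1.6, -0.7, 1.4]
gripper_width: 0.405
```

```bash
python3 -c "
from g import *;to([610.3,293.2,19])"
```

```text
t=29.55 pos [610.4 293.5  19.1] yaw -50.31 shift cm [0.02 0.03 0.01]
```

In contact. Release with a limited opening and go up.

>>> jog_arm(series=[[4.2, [0, 0, 0.02], 0], [4.2, [0, 0, 0], 0], [5, [0, 0, 0], 0], [5, [0, 0, 0], 0], [5, [0, 0, -1], 0], [5, [0, 0, -3], 0], [5, [0, 0, -4], 0], [5, [0, 0, -4], 0]])

```text
clock: 30.35
ee_pos: [610.0, 293.3, 140.3]
orientation: [2.843, -1.335, 0.0]
ft_force: [0.4, -0.2, 0.8]
gripper_width: 0.587
```

>>> jog_arm(series=[[8.5, [-2, 0, -2], 0], [8.5, [-3, 0, 0], 0], [8.5, [0, 0, 0], 0], [8.5, [0, 0, 0], 0]])

```text
clock: 30.75
ee_pos: [577.9, 332.4, 159.0]
orientation: [-2.844, 1.334, -0.001]
ft_force: [0.5, -1.2, 0.4]
gripper_width: 0.992
```

```bash
python3 snap.py w13 wrist; python3 plate.py w13; python3 -c "
from g import *
d=pickle.load(open('w13.pkl','rb'));W=world(d)
m=(abs(W[...,2]-50)<4)&(np.hypot(W[...,0]-610,W[...,1]-293)<35);v,u=np.nonzero(m);p=ray(d,np.c_[u,v],50)[:,:2].astype(np.float32);print(cv2.minEnclosingCircle(p),len(u))
to([446.7,146,150],-50)"
```

```text
t30.80 [578.3 331.9 158.6] yaw -50.30
white [ 318    2   66   78 2535] rect [598.  173.6] [33.5 63.4] 83.9 circ [598.2 173.7] 34.5
white [235 109  49  36 536] rect [617.6 287.6] [50.9 32.6] 51.5 circ [610.5 293.3] 25.7
cube [604.4 234. ] [30.6 29.9] 83.62847137451172
((609.69384765625, 293.32720947265625), 17.687267303466797) 1231
t=30.80 pos [578.3 331.9 158.6] yaw -50.30 shift cm [ 5.9  21.99  0.86] spin -0.30
```

View pics/w13.png

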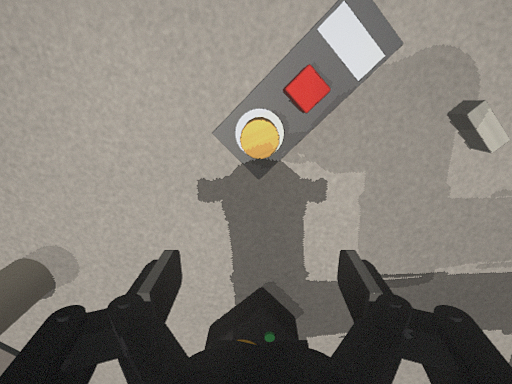

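Brass is at (609.7,293.3) against disc (610.6,293.0), so within 1 mm. Last is the gauge block.

>>> jog_arm(series=[[8.5, [0.6, 2, 0], 0], [8.5, [1.1, 4, 0.4], 0], [8.5, [1.1, 4, 0.4], 0], [8.5, [1.1, 4, 0], 0], [8.5, [1.1, 4, 0], 0], [8.5, [0.6, 3, 0], 0], [8.5, [0.4, 1, 0], -7], [8.5, [0, 0, 0], -7]])

```text
clock: 31.6
ee_pos: [446.6, 143.2, 150.8]
orientation: [-2.986, 0.975, -0.001]
ft_force: [-0.1, -0.1, 0.4]
gripper_width: 0.995
```

>>> jog_arm(series=[[8.5, [0, 0, 0], -7], [8.5, [0, 0, 0], -7], [8.5, [0, 0, 0], -7.5], [8.5, [0, 0, 0], -7.5], [8.5, [0, 0, 0], 0], [8.5, [0, 0, 0], 0]])

```text
clock: 32.2
ee_pos: [447.4, 144.9, 150.3]
orientation: [3.134, -0.207, -0.0]
ft_force: [0.1, -0.7, 0.7]
gripper_width: 0.996
```

```bash
python3 snap.py w14 wrist; python3 -c "
from g import *
from meas import *
d=pickle.load(open('w14.pkl','rb'));r=top(d,proj(d,[446.8,146,30])[0],30);to([*r[1][0],60],-7)"
```

```text
t32.25 [447.3 145.  150.2] yaw -7.53
n 973 mean [448.2 146.3] rect [447.6 146.5] [20.5 51.1] ang 82.5 circ [447.5 146.1] r 27.4 z 30.0
t=32.25 pos [447.3 145.  150.2] yaw -7.53 shift cm [ 0.01 -0.15  9.02] spin -0.53
```

View pics/w14.png

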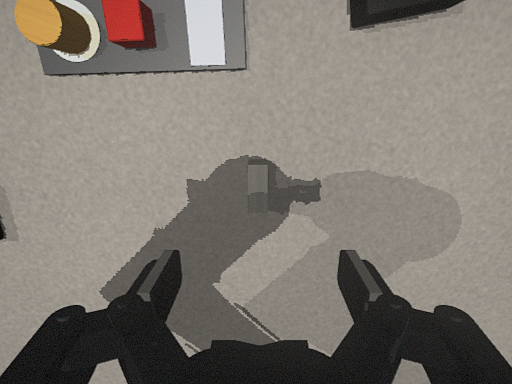

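Block is at (258,186), centre (447.5,146.4), axis -7.5°, and the jaws are already aligned. Descend and grip.

>>> jog_arm(series=[[8.5, [0.01, -0.15, 2], 0], [8.5, [0, 0, 4], 0], [8.5, [0, 0, 4], 0], [8.5, [0, 0, 2.8], 0], [8.5, [0, 0, 1.4], 0], [8.5, [0, 0, 0], 0], [8.5, [0, 0, 0], 0]])

```text
clock: 32.95
ee_pos: [448.0, 146.9, 8.7]
orientation: [3.135, -0.202, 0.001]
ft_force: [-0.7, -0.5, 0.5]
gripper_width: 0.997
```

```bash
python3 -c "
from g import *;to([447.5,146.4,7])"
```

```text
t=32.95 pos [448.  146.9   8.7] yaw -7.38 shift cm [-0.04  0.06  0.17]
```

>>> jog_arm(series=[[8.5, [-0.02, 0.03, 0.15], 0], [1.2, [0, 0, 0], 0], [1.2, [0, 0, 0], 0], [1.2, [0, 0, 0], 0], [1.2, [0, 0, 0], 0], [1.2, [0, 0, 0], 0], [1.2, [0, 0, 0], 0], [1.2, [0, 0, 0], 0]])

```text
clock: 33.75
ee_pos: [447.5, 146.8, 7.1]
orientation: [-3.135, 0.2, -0.001]
ft_force: [-1.4, 0.4, 4.8]
gripper_width: 0.221
```

>>> jog_arm(series=[[1.2, [0, 0, 0], 0], [1.2, [0, 0, 0], 0], [1.2, [0, 0, 0], 0]])

```text
clock: 34.05
ee_pos: [447.6, 146.8, 7.1]
orientation: [-3.135, 0.2, -0.001]
ft_force: [-1.0, 0.6, 5.1]
gripper_width: 0.221
```

```bash
python3 -c "
from g import *;to([447.5,146.4,7]);to([550,179,140])"
```

```text
t=34.05 pos [447.6 146.8   7.1] yaw -7.31 shift cm [-0.    0.04  0.01]
t=34.05 pos [447.6 146.8   7.1] yaw -7.31 shift cm [  9.76  -4.5  -13.28]
```

>>> jog_arm(series=[[1.2, [0, 0, -1], 0], [1.2, [0, 0, -3], 0], [1.2, [0, 0, -4], 0], [1.2, [1, -0.5, -3.8], 0], [1.2, [2.5, -1, -1.5], 0], [1.2, [3, -1.5, 0], 0], [1.2, [2.3, -1, 0], 0], [1.2, [1, -0.5, 0], -1.2]])

```text
clock: 34.85
ee_pos: [551.3, 178.8, 139.0]
orientation: [3.136, -0.168, -0.002]
ft_force: [0.0, -0.3, -2.9]
gripper_width: 0.22
```

>>> jog_arm(series=[[1.2, [0, 0, 0], 0], [1.2, [0, 0, 0], 0]])

```text
clock: 35.05
ee_pos: [549.4, 178.3, 139.1]
orientation: [3.136, -0.169, -0.003]
ft_force: [-0.6, 0.5, -1.8]
gripper_width: 0.223
```

```bash
python3 snap.py w15 wrist; python3 plate.py w15; python3 -c "
from g import *
d=pickle.load(open('w15.pkl','rb'));W=world(d);p,R=d['p'],d['Rt'];z=p[2]-7.1+30
m=(abs(W[...,2]-z)<3);v,u=np.nonzero(m);T=((ray(d,np.c_[u,v],z)-p)@R)[:,:2];k=(abs(T[:,1])<8)&(abs(T[:,0])<40);print('block tool x',T[k,0].min(),T[k,0].max())
to([597.9,173.7,100],-6.1)"
```

```text
t35.10 [549.3 178.3 139.4] yaw -6.15
white [ 241  104   35   62 1909] rect [599.9 173.6] [33.7 59. ] 84.3 circ [600.1 173. ] 33.1
white [112 112  49  52 690] rect [612.  287.2] [51.2 38.2] 14.7 circ [610.5 293.1] 25.7
cube [604.6 232.7] [30.  29.1] 83.8946533203125
block tool x -23.911724352454588 27.140248117104665
t=35.10 pos [549.3 178.3 139.4] yaw -6.15 shift cm [ 4.88 -0.06  3.94] spin -0.05
```

View pics/w15.png

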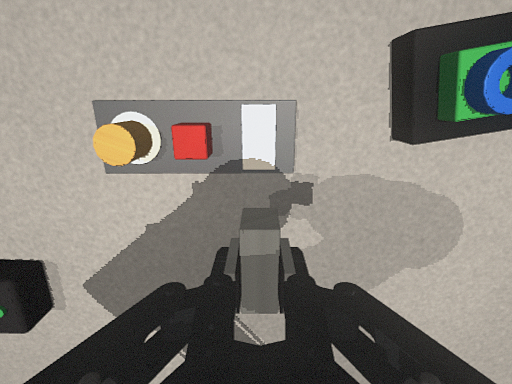

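Block is held straight at (260,262); the mark at (258,136) is partly shadowed at its lower end, so I'm using the earlier unshadowed fix.

>>> jog_arm(series=[[1.2, [1.5, 0, 0], 0], [1.2, [2, -0.05, 1], 0], [1.2, [1.32, 0, 2.5], 0], [1.2, [0, 0, 3.5], 0], [1.2, [0, 0, 2.2], 0], [1.2, [0, 0, 0], 0], [1.2, [0, 0, 0], 0]])

```text
clock: 35.8
ee_pos: [598.2, 173.9, 48.8]
orientation: [3.137, -0.167, 0.001]
ft_force: [0.7, 0.4, -1.1]
gripper_width: 0.221
```

```bash
python3 -c "
from g import *;to([597.5,173.7,17.1],-6.1)"
```

```text
t=35.80 pos [598.2 173.9  48.8] yaw -6.10 shift cm [-0.07  0.03  3.17] spin 0.00
```

>>> jog_arm(series=[[1.2, [-0.05, 0.03, 1], 0], [1.2, [0, 0, 1.3], 0], [1.2, [0, 0, 0.5], 0], [1.2, [0, 0, 0.2], 0], [1.2, [0, 0, 0], 0], [1.2, [0, 0, 0], 0]])

```text
clock: 36.4
ee_pos: [598.1, 174.0, 18.0]
orientation: [-3.137, 0.168, -0.001]
ft_force: [-1.3, -0.6, -2.9]
gripper_width: 0.221
```

```bash
python3 -c "
from g import *;to([597.5,173.7,17.1],-6.1)"
```

```text
t=36.40 pos [598.1 174.   18. ] yaw -6.11 shift cm [-0.06  0.03  0.09] spin -0.01
```

>>> jog_arm(series=[[1.2, [-0.04, 0.03, 0.05], 0], [1.2, [0, 0, 0.05], 0], [1.2, [0, 0, 0], 0], [1.2, [0, 0, 0], 0]])

```text
clock: 36.8
ee_pos: [597.5, 173.6, 17.2]
orientation: [-3.137, 0.168, -0.001]
ft_force: [0.1, -0.1, 0.8]
gripper_width: 0.222
```

>>> jog_arm(series=[[1.2, [0, 0, 0.02], 0], [2.4, [0, 0, 0], 0], [3.2, [0, 0, 0], 0], [3.2, [0, 0, 0], 0], [3.2, [0, 0, -1], 0], [3.2, [0, 0, -3], 0], [3.2, [0, 0, -4], 0], [3.2, [0, 0, -4], 0]])

```text
clock: 37.6
ee_pos: [597.1, 173.3, 138.5]
orientation: [3.137, -0.168, -0.0]
ft_force: [2.6, 0.5, 0.6]
gripper_width: 0.38
```

>>> jog_arm(series=[[8.5, [-2, 0, -2], 0], [8.5, [-3, 0, 0], 0], [8.5, [-1, 0, 0], 0], [8.5, [0, 0, 0], 0], [8.5, [0, 0, 0], 0]])

```text
clock: 38.1
ee_pos: [537.9, 180.0, 156.8]
orientation: [3.137, -0.167, 0.001]
ft_force: [0.6, -0.8, 0.1]
gripper_width: 0.993
```

```bash
python3 snap.py w16 wrist; python3 snap.py top2 top; python3 plate.py w16; python3 -c "
from g import *
from meas import *
d=pickle.load(open('w16.pkl','rb'));top(d,proj(d,[597.5,173.6,40])[0],40)"
```

```text
t38.15 [538.1 179.8 156.5] yaw -6.12
t38.20 [538.2 179.8 156.3] yaw -6.14
white [243  92  33  63 780] rect [598.  173.8] [33.4 62. ] 84.0 circ [598.  173.7] 35.0
white [122  99  44  51 610] rect [611.4 286.6] [51.  37.9] 7.9 circ [610.3 293. ] 25.7
cube [604.7 232.7] [30.  29.3] 83.96183776855469
n 1215 mean [598.1 173.3] rect [597.4 173.3] [20.7 49.8] ang 84.0 circ [597.5 173.6] r 26.9 z 40.0
```

View pics/w16.png

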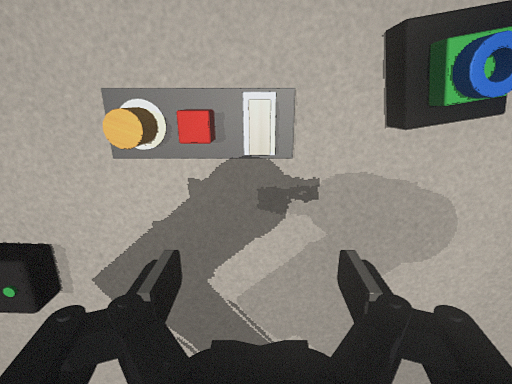

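View pics/top2.png

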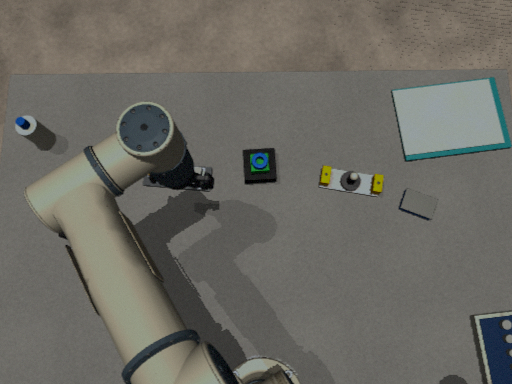

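Everything looks placed: block at (260,127) within its mark, ring and riser at (260,161) and stand at (350,181) in the top view. I'll check the bystanders in the scene view before handing in.

```bash
python3 snap.py sc2 scene
python3 - <<'E'
from g import *
a=pickle.load(open('scene0.pkl','rb'));b=pickle.load(open('sc2.pkl','rb'))
df=cv2.absdiff(a['color'],b['color']).max(2)
for n,(x0,y0,x1,y1) in dict(pendant=(398,145,442,178),case=(80,220,130,250)).items(): print(n,df[y0:y1,x0:x1].mean(),(df[y0:y1,x0:x1]>60).sum())
E
```

```text
t38.25 [538.1 179.8 156.1] yaw -6.15
pendant 8.233471074380166 0
case 6.8853333333333335 0
```

View pics/sc2.png

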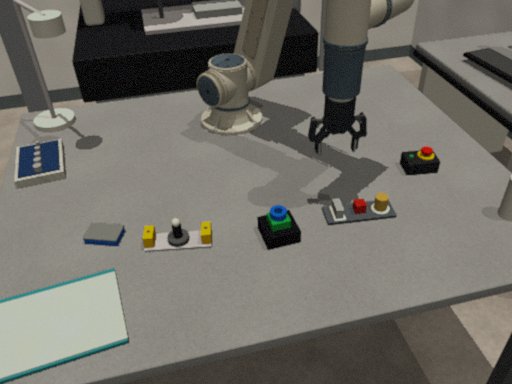

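The scene view shows the ring on the riser on the granite (279,222), the stand upright between the stops (178,233), and the block and brass either side of the cube (337,209 and 381,203). The pendant and case are unchanged. Handing in.

```bash
python3 -c "
from cell import *;print(close_job())"
```

```text
the job is handed in; nothing more can be done
None
```

I placed all five pieces in the order you listed and handed the job in at about 38 s. They were upright and released, with the gripper clear of everything.

| Piece | Measured centre (mm) | Target centre (mm) | Angle |
|---|---|---|---|
| Riser on granite | (627.1, -0.9) | (628.3, -1.0) | aligned within 0.2° |
| Ring on riser | (626.5, -1.7) | (627.1, -0.9) | – |
| Ball stand between stops | foot (582.6, -256.5), ball (583.2, -256.3) | (583.1, -256.3) | – |
| Brass cylinder on disc | (609.7, 293.3) | (610.6, 293.0) | – |
| Gauge block on its mark | (597.4, 173.3) | (598.0, 173.8) | both 84.0° |

- **Accuracy:** these are single wrist-camera measurements taken just after each placing, and the camera calibration is only good to about 2 mm. The ring also sits about 1.8 mm from the granite's centre, because the riser's offset adds to its own.
- **Bystanders:** the before-and-after scene pictures showed no change at the stop pendant or the stylus case.
- **Checks that disagreed:**
  - Measuring a piece while it was held put it 1–2 mm too far along the tool's x axis, so I relied on the measurements before gripping and after placing.
  - One ball fit caught the gripper, so I used the foot fit instead.
  - The first check of the white marks merged them with the plate, so I repeated it with a stricter threshold.

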